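# Fill the air-dryer canister to its line and lock the cap

## Task

Fill the dryer canister under the filling stand's deck: slide desiccant pucks from the lane over the mouth one at a time and press them down, level, until the column is closed up solid on the copper block with its top at the red fill line, using only as many as that takes. Then close it with the orange-handled bayonet cap: push it in against its spring, give it a quarter turn clockwise to the stop and let it spring up into its lock. Leave the other things on the bench where they are.

Things in the scene. Friction and masses are not known exactly. Their poses are not given: they have to be found in the camera images.
- stand: filling stand, fixed; deck top 142 mm above the bench. Origin on the bench below the centre of the canister's mouth. The lane of pucks runs along its y, from y = -330 mm to the mouth at y = 0, between rails 8 mm high, 84 mm apart, that end at y = -12. A curved stop, 8 mm high, 43 mm beyond the mouth's centre halts a puck over the mouth; two lips 29 to 32.5 mm above the deck, 54 mm apart, 40.5 mm and more from the mouth's centre, stop it tipping.
- mouth (a point): centre of the mouth, level with the deck's top; axes as the stand. Bore 82.4 mm in diameter, flat floor 108 mm below the deck. 3 to 45 mm below the deck four sprung brass leaves stick 6 mm inward: a puck slid over the mouth sinks some 6 mm and hangs on them, askew by up to 0.4 rad. Pressed on its middle it levels and goes down against 8 to 25 N; pressed near its edge it wedges. It pushes a puck below it along.
- fill_line (a point): centre of the bore at the height of the red fill line, 24 mm below the deck (a 3 mm red band inside the bore and round the outside of the canister's neck)
- notch_a (a point): one of two opposite open notches in the steel ring round the mouth, 42.5 mm from its centre, at deck level, marked by a yellow dot, 18 mm wide, reaching out to 52 mm. A lug goes straight down it into a track 10 to 21 mm below the deck, which runs 82 degrees clockwise (from above) under a ridge to a hard stop below the pocket. It does not turn the other way.
- pocket_a (a point): where a lug's middle is when locked: in the pocket at the end of the track from notch_a, 42.5 mm from the axis, 8.5 mm below the deck, marked by a red bar on the ring. The pocket's roof is 4 mm higher than the ridge, so a released lug springs up into it and cannot turn back.
- pocket_b (a point): the same for the track from the opposite notch
- puck_1: desiccant puck, white faces, blue rim, 80 mm in diameter, 28 mm thick, 0.16 kg, lying flat in the lane 110 to 125 mm from the mouth's centre (the nearer one). Origin: centre of its underside
- puck_1_top (a point): centre of the top face of puck_1
- puck_2: a second, equal puck farther back in the lane, at least 45 mm clear of the first. Origin: centre of its underside
- puck_2_top (a point): centre of the top face of puck_2
- diffuser_low: copper-coloured diffuser block, 75 mm in diameter, 28 mm thick. One of the two blocks stands on the bore's floor as the bottom of the column (which one varies); the other is a spare on the flat carton and stays there. Origin: centre of its underside
- diffuser_low_top (a point): centre of its top face
- diffuser_high: the other diffuser block, 75 mm in diameter, 56 mm thick; see diffuser_low. On the high one a single puck reaches the fill line, on the low one two pucks do. Origin: centre of its underside
- diffuser_high_top (a point): centre of its top face
- cap: bayonet cap, 0.25 kg, standing upright on the bench: black round plug, 73 mm in diameter, 22 to 44 mm above the origin; two steel lugs along its +x and -x, 10 mm wide, reaching 47.5 mm from the axis, 23 to 28 mm above the origin; on top an orange grip bar 58 mm long in x, 16 mm wide in y. Origin: on the axis, at the underside of the free pressure plate.
- cap_grip (a point): middle of the orange grip bar, which reaches 44 to 74 mm above the cap's origin (this point: 60). Below the plug is a pressure plate, 64 mm in diameter, on a spring: 4 N at first, 350 N/m, 21 mm of travel
- cap_lug_a (a point): middle of the lug on the cap's +x side, 42.5 mm from its axis, 25.5 mm above its origin. On a column at the line: the plate touches with the cap's origin 24 mm below the deck; the lugs clear the ridge with it 38 to 44 mm below (44 is the bottom; 9 to 11 N), and locked it is 34 mm below
- carton: flat cardboard carton, 100 x 120 x 34 mm, fixed, that carries the spare diffuser block. Origin: centre of its underside
- oil_bottle: bystander: black oil bottle with red cap, 72 mm diameter, 190 mm tall; origin: centre of its underside
- spray_can: bystander: red spray can, 58 mm diameter, 170 mm tall; origin: centre of its underside
- oil_filter: bystander: white spin-on oil filter with a blue band, 76 mm diameter, 92 mm tall; origin: centre of its underside
- impeller_box: bystander: yellow carton 75 x 95 x 100 mm; origin: centre of its underside
- spanner: bystander: steel open-ended spanner, 170 mm long, lying flat; origin under its middle
- spare_gasket: bystander: black rubber ring, 104 mm outside, 5 mm thick, lying flat; origin: centre of its underside
Not all that is in view belongs to the job. What is shaped like the diffuser_low but green or turquoise is not meant.

How it is judged:
By the outcome, as a careful person would: the job done as asked, in the order asked, and still so for the second after the job is handed in, with the robot touching nothing.
It also fails if it takes over 67 s, if anything falls off the work surface, if the arm or the gripper's body presses on something with over 40 N, if the wrist force passes 120 N, or if a joint passes its speed limit or range.

## Robot

A 6-joint arm with a two-finger parallel gripper is mounted at the origin on the work surface. World frame = base frame: x ahead of the robot, y to its left, z up, the work surface at z = 0. Lengths are in m, angles in degrees, forces in N, time in s.
With the tool pointing down it reaches from about 0.25 to 0.725 m from the base axis. Payload 9.7 kg.
Tool frame: the origin (TCP) lies at the very end of the fingers, on their centre line; the grasp point (between the pads) lies grasp_offset behind it (grasp_offset is the distance from the TCP to the grasp point, in m); z points along the fingers, y is the line along which they close (so a half turn about z gives the same grasp; the last joint's range is limited). The gripper opens to 85 mm and grips with 20 to 120 N. Pads are 22 mm wide; open, the fingers measure 114 mm over their backs; the gripper's body (76 mm by 85 mm) begins 54 mm behind the grasp point. The pads swing forward as they close: fully open they stand 13 mm farther back than shut.
Start: joints at [-75.287, 4.979, 10.078, 95.1, 0, 90], TCP at [0.14, -0.532, 0.231] pointing down, gripper open.
Joint ranges: [-179.16, 179.16], [-48.56, 103.87], [-65.8, 70.77], [-126.05, 130.52], [-82.76, 87.17], [-180, 180]. Speed limits (degrees/s): [127.2, 127.2, 147.25, 180, 180, 180].

## Interface

Orientations are given as [roll, pitch, yaw] about the fixed x, y, z axes, in that order (R = Rz(yaw) Ry(pitch) Rx(roll)).
In Python, from workcell import get_obs, camera, calibration, job_done, recognise, cut_out, mark_of, grasp_offset gives the robot as it stands.
- The arm moves only by the tool servo_tool, never from a script. Its argument "moves" is a list of rows, each a list of 3 entries, a list of its own where there are three numbers: the turn, a rotation vector about the tool's x, y, z in degrees, then the shift along the tool's x, y, z in m, then the opening in per cent of the stroke, from 0 (shut) to 100 (fully open). In form: [[[ax, ay, az], [x, y, z], claw], ...]. A call has 1 to 12 rows; each row shifts and turns the commanded pose from where the row before left it, along the tool's axes as they then stand; what a row does not reach is not made up. A row lasts 1/10 s, in which the tool goes at most 50 mm and 8.59 degrees, less where a joint would pass 70% of its speed; a pose out of reach is approached as far as the arm can. A call is refused whole if a number of a shift passes 0.05 or a number of a turn 8.59, either way. A call with a gripper value outside its range is refused whole. The fingers move at their own pace and stop on an object; "force" is the grip in N (left out, the last holds). Time passes only in rows, so rows that do not move let the fingers close. It gives the time, the measured TCP pose, the force, the opening and the grip force at its end, in the units of the state.
- get_obs(): the state, without advancing time (a new reading comes with each control period).
- camera(name): name is "scene" or "top"; returns (picture, depth): 400x640x3 uint8, red, green, blue; 400x640 float32, m along the optical axis (not along the pixel's ray), 0 where there is no reading.
- calibration(name): a dict with "camera_matrix" (3x3 intrinsics, pixels), "R" (3x3) and "t" (3): a world point X has camera coordinates R X + t. Camera axes: x right, y down, z forward; pixel columns grow to the right and rows downward; lengths in m; the calibration is good to about 2 mm. A picture is of the moment at which its call begins. calibration takes no time and is no camera call.
- job_done(): hands the job in; it is judged then, once.
Trained networks look in the newest picture that a camera, given by its name, has taken for a name from the list of things; names that differ only in an ending like _2 or _b are one class to them, and where a whole thing is asked for, a point or a joint stands for the part that bears it (a point fixed in the world has none). Each returns a list of dicts, best first, with "score" (0 to 1); they miss things now and then, are a little off and sometimes report something else, mostly with a low value. They report only what shows in the picture. A call takes as long as a camera call. They do not tell look-alikes from the thing itself.
- recognise(name, camera): "xyz" ([x, y, z] in m, in the coordinates of the camera as it stood for that picture, good to about 4 mm: the middle of the surface that is visible of it).
- cut_out(name, camera): "mask" (400x640 bool, what is visible of it).
- mark_of(name, camera): "xyz" ([x, y, z] in m, in the coordinates of the camera as it stood for that picture, good to about 4 mm: a listed point, or the origin of a listed thing).
The state is a dict: "time": time; "q": joint angles; "qd": joint speeds; "joint_efforts": joint torques, N m; "ee_pos": TCP position; "tcp_rot": TCP orientation; "wrist_force": force on the tool from outside, world axes, zero at the start; "torque": the same for the moment, N m; "opening": finger opening in m; "grasp_force": force on a finger pad.
Only numpy, scipy, OpenCV 4.12 (cv2) and the standard library are available. Lean on these libraries where they do the work, as an engineer would, in place of code of your own. Each camera call takes 0.05 s, during which the arm holds its last target. There are 200 camera calls.

## Working session

There is one attempt and no reset: what is moved stays moved. The work goes in short steps, Python scripts to look and compute and a tool call to move; the robot and the scene stay as the last step left them, time stands still between calls to the robot, and variables do not carry over. Pictures are saved under pics/ and viewed, at most 10 in all, crops included, and the job is handed in when it is done.

Besides the shell and the picture viewer there is one more tool, called after "Request:" by a JSON object that holds its "op" and its "data". servo_tool: Moves the arm, as the interface text tells. Its arguments: {"type":"object","properties":{"moves":{"type":"array"},"force":{"type":"number"}},"required":["moves"]}

```bash
ls; mkdir -p pics; cat > h.py <<'E'
import numpy as np, cv2
from workcell import *
def W(name,p):
    c=calibration(name); return np.array(c["R"]).T@(np.array(p)-np.array(c["t"]))
def px(name,X):
    c=calibration(name); p=np.array(c["camera_matrix"])@(np.array(c["R"])@np.array(X)+np.array(c["t"])); return p[:2]/p[2]
def cloud(name,d):
    c=calibration(name);K=np.array(c["camera_matrix"]);v,u=np.mgrid[:400,:640]
    P=np.stack([(u-K[0,2])/K[0,0]*d,(v-K[1,2])/K[1,1]*d,d],-1)
    return (P-np.array(c["t"]))@np.array(c["R"])
E
python3 - <<'E'
from h import *
o=get_obs();print({k:np.round(v,3) for k,v in o.items()},grasp_offset)
ims=[]
for n in("scene","top"):
    im,d=camera(n);cv2.imwrite(f"pics/{n}0.png",im[:,:,::-1]);np.savez(f"{n}0.npz",im=im,d=d)
    for t in["mouth","notch_a","pocket_a","fill_line","puck_1_top","cap_grip","cap_lug_a","cap","diffuser_low_top","diffuser_high_top","stand"]:
        for r in mark_of(t,n)[:3]:
            X=W(n,r["xyz"]);print(n,t,round(r["score"],2),X.round(3),px(n,X).round())
E
```

```text
pics
{'time': np.float64(0.0), 'q': array([-7.5288e+01,  5.0120e+00,  1.0032e+01,  9.5101e+01,  1.0000e-03,
        8.9999e+01]), 'qd': array([ 0.009,  0.012, -0.008,  0.042,  0.084, -0.039]), 'joint_efforts': array([ 2.0000e-03, -5.2039e+01,  4.6480e+01,  1.7000e-02,  0.0000e+00,
        0.0000e+00]), 'ee_pos': array([ 0.14 , -0.532,  0.231]), 'tcp_rot': array([-1.7992e+02, -1.0000e-03,  1.4713e+01]), 'wrist_force': array([-0.304,  0.475,  0.678]), 'torque': array([ 0.023,  0.007, -0.041]), 'grasp_force': np.float64(0.0), 'opening': np.float64(0.086)} 0.0187
scene mouth 0.87 [0.584 0.238 0.142] [391. 196.]
scene notch_a 0.67 [0.624 0.22  0.142] [383. 202.]
scene notch_a 0.17 [0.506 0.421 0.001] [440. 222.]
scene pocket_a 0.96 [0.583 0.19  0.13 ] [376. 196.]
scene pocket_a 0.78 [0.597 0.273 0.137] [400. 201.]
scene pocket_a 0.31 [0.69  0.4   0.002] [429. 256.]
scene fill_line 0.82 [0.587 0.232 0.124] [388. 200.]
scene fill_line 0.73 [0.63  0.221 0.142] [383. 204.]
scene fill_line 0.32 [0.37  0.417 0.002] [442. 199.]
scene puck_1_top 0.66 [0.558 0.115 0.169] [357. 179.]
scene cap_grip
[... 776 characters left out ...]
62. 199.]
top fill_line 0.88 [0.589 0.23  0.119] [250. 197.]
top puck_1_top 0.73 [0.369 0.419 0.003] [196. 267.]
top puck_1_top 0.58 [0.555 0.115 0.172] [285. 206.]
top cap_lug_a 0.56 [ 0.571 -0.311  0.023] [419. 211.]
top cap 0.73 [ 0.532 -0.321  0.001] [420. 223.]
top cap 0.58 [ 0.574 -0.312  0.022] [419. 210.]
top cap 0.44 [ 0.515 -0.019  0.173] [330. 221.]
top diffuser_low_top 0.89 [0.594 0.512 0.031] [171. 198.]
top diffuser_low_top 0.88 [0.358 0.229 0.025] [252. 272.]
top diffuser_low_top 0.75 [0.587 0.231 0.068] [253. 200.]
top diffuser_high_top 0.62 [0.773 0.218 0.092] [258. 142.]
top diffuser_high_top 0.19 [0.588 0.234 0.038] [254. 202.]
top stand 0.8 [0.588 0.23  0.003] [257. 203.]
```

```bash
python3 - <<'E'
from h import *
s=np.load("scene0.npz");t=np.load("top0.npz")
a=cv2.resize(s["im"][120:300,140:540],None,fx=2,fy=2)
cv2.imwrite("pics/sc.png",a[:,:,::-1])
a=cv2.resize(t["im"][130:260,160:460],None,fx=2.66,fy=2.66,interpolation=cv2.INTER_CUBIC)
cv2.imwrite("pics/tc.png",a[:,:,::-1])
P=cloud("top",t["d"]);Q=cloud("scene",s["d"])
r=np.hypot(P[...,0]-.588,P[...,1]-.231)
m=r<.03;print("bore z",np.percentile(P[m][:,2],[5,25,50,75,95]).round(3), m.sum())
# pucks on deck z~0.17
for C,n in((P,"top"),(Q,"scene")):
    m=(abs(C[...,2]-.170)<.003)&(abs(C[...,0]-.53)<.12)&(C[...,1]<.25)&(C[...,1]>-.15)
    k,l,st,ce=cv2.connectedComponentsWithStats(m.astype(np.uint8))
    for i in range(1,k):
        if st[i,4]>60:
            p=C[l==i]; c,rr=cv2.minEnclosingCircle(p[:,:2].astype(np.float32)); print(n,st[i,4],np.round(c,4),round(rr,4),p.mean(0).round(4),ce[i].round())
    m=(C[...,2]>.066)&(C[...,2]<.085)&(abs(C[...,0]-.53)<.08)&(abs(C[...,1]+.322)<.08)
    if m.sum()>5:
        p=C[m];c=cv2.minAreaRect(p[:,:2].astype(np.float32));print(n,"grip",m.sum(),c,p.mean(0).round(4))
    m=(abs(C[...,2]-.142)<.003)&(np.hypot(C[...,0]-.588,C[...,1]-.231)<.08);print(n,"deck z",m.sum(),np.median(C[m][:,2]) if m.any() else 0)
E
```

```text
bore z [0.06  0.062 0.064 0.066 0.068] 213
top 368 [0.5565 0.1136] 0.04 [0.5549 0.1137 0.1711] [286. 206.]
top 383 [ 0.519  -0.0211] 0.0401 [ 0.519  -0.0193  0.171 ] [331. 219.]
top grip 102 ((0.5329633355140686, -0.3257226347923279), (0.055637456476688385, 0.016955921426415443), 10.687445640563965) [ 0.533  -0.3249  0.0746]
top deck z 601 0.14295097987370697
scene 173 [ 0.5186 -0.0153] 0.043 [ 0.5222 -0.0171  0.1706] [323. 167.]
scene 198 [0.5554 0.1176] 0.043 [0.5595 0.1183 0.1705] [358. 179.]
scene grip 48 ((0.5366387367248535, -0.32175999879837036), (0.06089381128549576, 0.017269156873226166), 11.972179412841797) [ 0.5384 -0.3199  0.0743]
scene deck z 383 0.14235792641729106
```

View pics/sc.png

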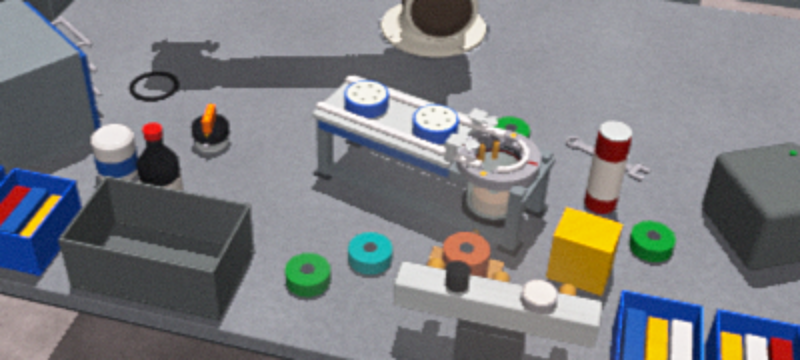

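View pics/tc.png

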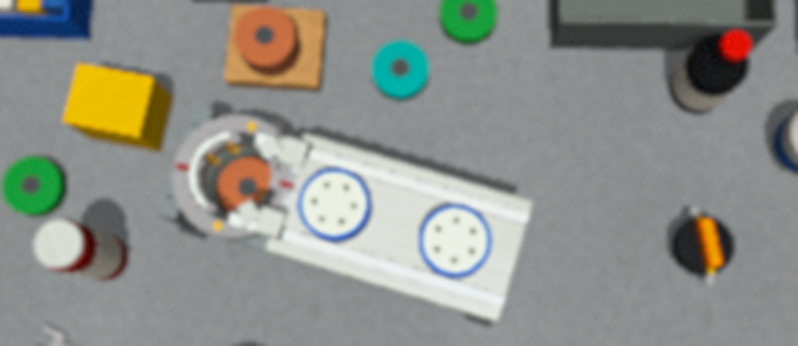

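The two views agree. In `sc.png`, puck 1 is at (437,120) and puck 2 at (367,97), with the mouth at (505,160) and the cap's orange grip at (208,118). The bore holds a copper block with its top at z≈0.063, so it is the low one. The high copper block is on the carton at (466,250). That means two pucks are needed.

Look-alikes for the blocks are the green rings at (307,273), (652,240) and (513,130), and the turquoise one at (370,252). None of these is wanted. The pucks and the cap have no rivals.

Request:
{"op": "servo_tool", "data": {"moves": [[[0,0,0],[0.0333,-0.0287,-0.0044],0],[[0,0,0],[0.0333,-0.0287,-0.0044],0],[[0,0,0],[0.0333,-0.0287,-0.0044],0],[[0,0,0],[0.0333,-0.0287,-0.0044],0],[[0,0,0],[0.0333,-0.0287,-0.0044],0],[[0,0,0],[0.0333,-0.0287,-0.0044],0],[[0,0,0],[0.0333,-0.0287,-0.0044],0],[[0,0,0],[0.0333,-0.0287,-0.0044],0],[[0,0,0],[0.0333,-0.0287,-0.0044],0],[[0,0,0],[0.0333,-0.0287,-0.0044],0],[[0,0,0],[0.0333,-0.0287,-0.0044],0],[[0,0,0],[0.0333,-0.0287,-0.0044],0]], "force": 60}}

```text
time: 2.4
ee_pos: [0.4394, -0.0956, 0.2845]
tcp_rot: [180.0, -0.0, 14.7]
wrist_force: [-0.3, -0.7, 0.2]
opening: 0.0003
grasp_force: 0.0
```

Request:
{"op": "servo_tool", "data": {"moves": [[[0,0,0],[0.0333,-0.0287,-0.0044],0],[[0,0,0],[0.0333,-0.0287,-0.0044],0],[[0,0,0],[0.0333,-0.0287,-0.0044],0],[[0,0,0],[0.0333,-0.0287,-0.0044],0],[[0,0,-8.5],[0,0,0],0],[[0,0,-8.5],[0,0,0],0],[[0,0,-8.5],[0,0,0],0],[[0,0,-8.5],[0,0,0],0],[[0,0,-8.5],[0,0,0],0],[[0,0,-8.5],[0,0,0],0],[[0,0,-8.5],[0,0,0],0],[[0,0,-8.5],[0,0,0],0]]}}

```text
time: 3.6
ee_pos: [0.5384, 0.0475, 0.3017]
tcp_rot: [-180.0, 0.0, 83.1]
wrist_force: [-0.4, 0.4, 0.1]
opening: 0.0002
grasp_force: 0.0
```

```bash
python3 - <<'E'
from h import *
o=get_obs();print(o["q"].round(1),o["ee_pos"].round(4),o["tcp_rot"].round(1))
for n in("top","scene"):
    C=cloud(n,np.load(n+"0.npz")["d"])
    S=np.stack([(C[...,0]-.5885)*.9659-(C[...,1]-.2313)*.2588,(C[...,0]-.5885)*.2588+(C[...,1]-.2313)*.9659,C[...,2]-.142],-1)
    m=(abs(S[...,2]-.008)<.003)&(abs(S[...,0])<.075)&(abs(S[...,0])>.041)&(S[...,1]>-.3)&(S[...,1]<-.05)
    for sg in(-1,1):
        p=S[m&(np.sign(S[...,0])==sg)]; print(n,sg,len(p),np.polyfit(p[:,1],p[:,0],1).round(4))
    m=(abs(S[...,2])<.025)&(S[...,1]>-.012)
    r=np.hypot(S[...,0],S[...,1])
    m&=(r>.035)&(r<.085)
    p=S[m];a=np.degrees(np.arctan2(p[:,1],p[:,0]))
    for k in range(-15,200,15):
        q=np.hypot(p[:,0],p[:,1])[(a>=k)&(a<k+15)&(abs(p[:,2])<.012)]
        if len(q)>2: print(n,k,len(q),np.percentile(q,[3,97]).round(4))
    m=(abs(S[...,2]-.0)<.5)&(S[...,1]<-.2)&(abs(S[...,0])<.06)&(abs(S[...,2]-.004)<.012); print(n,"lane end",np.percentile(S[m][:,1],1))
E
```

```text
[  5.    5.9  19.1 103.1  -0.  102. ] [0.5384 0.0475 0.3017] [-180.     0.    83.1]
top -1 271 [ 0.0052 -0.0501]
top 1 239 [0.0079 0.0505]
top -15 25 [0.0509 0.0713]
top 0 40 [0.0455 0.0718]
top 15 58 [0.0389 0.0715]
top 30 60 [0.0416 0.0829]
top 45 64 [0.0418 0.084 ]
top 60 57 [0.0371 0.07  ]
top 75 50 [0.0414 0.0705]
top 90 47 [0.0412 0.0703]
top 105 46 [0.041  0.0698]
top 120 68 [0.041  0.0839]
top 135 53 [0.0413 0.082 ]
top 150 44 [0.0419 0.0684]
top 165 40 [0.0429 0.0691]
top lane end -0.3308399337495177
scene -1 59 [ 0.037 -0.044]
scene 1 162 [0.0068 0.0518]
scene -15 34 [0.0396 0.0727]
scene 0 35 [0.0542 0.0729]
scene 15 49 [0.0479 0.076 ]
scene 30 48 [0.0479 0.0793]
scene 45 54 [0.0467 0.0817]
scene 60 43 [0.0457 0.0757]
scene 75 40 [0.0493 0.0756]
scene 90 26 [0.0487 0.0728]
scene 105 29 [0.0447 0.0818]
scene 120 32 [0.0435 0.0827]
scene 135 31 [0.0395 0.0821]
scene 150 23 [0.0405 0.0702]
scene 165 26 [0.0455 0.0717]
scene lane end -0.32759594863289043
```

Request:
{"op": "servo_tool", "data": {"moves": [[[0,0,-8.5],[0,0,0],0],[[0,0,-8.5],[0,0,0],0],[[0,0,-8.5],[0,0,0],0],[[0,0,-8.5],[0,0,0],0],[[0,0,-8.5],[0,0,0],0],[[0,0,-8.5],[0,0,0],0],[[0,0,-8.5],[0,0,0],0],[[0,0,-8.5],[0,0,0],0],[[0,0,-8.5],[0,0,0],0],[[0,0,-5.2],[0,0,0],0],[[0,0,0],[0,0,0.03],0],[[0,0,0],[0,0,0.03],0]]}}

```text
time: 4.8
ee_pos: [0.5389, 0.0476, 0.2416]
tcp_rot: [180.0, 0.1, 164.4]
wrist_force: [0.2, 0.6, -0.1]
opening: 0.0002
grasp_force: 0.0
```

Request:
{"op": "servo_tool", "data": {"moves": [[[0,0,0],[0,0,0.03],0],[[0,0,0],[0,0,0.03],0],[[0,0,0],[0,0,0.02],0],[[0,0,0],[0,0,0.01],0],[[0,0,0],[0,0,0],0],[[0,0,0],[0,0,0],0]]}}

```text
time: 5.4
ee_pos: [0.5388, 0.0475, 0.1528]
tcp_rot: [180.0, 0.1, 164.4]
wrist_force: [-0.4, 0.3, -0.3]
opening: -0.0001
grasp_force: 0.0
```

Request:
{"op": "servo_tool", "data": {"moves": [[[0,0,0],[0,0.012,0],0],[[0,0,0],[0,0.012,0],0],[[0,0,0],[0,0.012,0],0],[[0,0,0],[0,0.012,0],0],[[0,0,0],[0,0.012,0],0],[[0,0,0],[0,0.012,0],0],[[0,0,0],[0,0.012,0],0],[[0,0,0],[0,0.012,0],0],[[0,0,0],[0,0.01,0],0],[[0,0,0],[0,0.008,0],0],[[0,0,0],[0,0.007,0],0],[[0,0,0],[0,0.006,0],0]]}}

```text
time: 6.6
ee_pos: [0.5727, 0.1703, 0.1517]
tcp_rot: [-180.0, -0.0, 164.4]
wrist_force: [-0.4, -1.5, 1.3]
opening: 0.0
grasp_force: 0.8
```

Request:
{"op": "servo_tool", "data": {"moves": [[[0,0,0],[0,0.005,0],0],[[0,0,0],[0,0.003,0],0],[[0,0,0],[0,0,0],0],[[0,0,0],[0,0,0],0]]}}

```text
time: 7.0
ee_pos: [0.5746, 0.1777, 0.1515]
tcp_rot: [180.0, -0.0, 164.4]
wrist_force: [0.9, -0.3, -0.2]
opening: 0.0003
grasp_force: 0.0
```

```bash
cat > puck.py <<'E'
from h import *
def run(tag,lo):
    im,d=camera("top");C=cloud("top",d);im2,_=camera("scene")
    a=cv2.resize(im[160:250,200:320],None,fx=4,fy=4,interpolation=cv2.INTER_CUBIC);b=cv2.resize(im2[130:230,290:430],None,fx=3.6,fy=3.6,interpolation=cv2.INTER_CUBIC)[:360]
    h=min(len(a),len(b));cv2.imwrite(f"pics/{tag}.png",cv2.resize(np.hstack([a[:h],b[:h]]),(790,290))[:,:,::-1])
    r=np.hypot(C[...,0]-.5895,C[...,1]-.2315)
    p=C[(r<.034)&(C[...,2]<.185)&(C[...,2]>lo)]
    if len(p)>10:
        A=np.c_[p[:,:2]-[.5895,.2315],np.ones(len(p))];s=np.linalg.lstsq(A,p[:,2],rcond=None)[0];s0=s
        for _ in range(3):
            e=abs(A@s-p[:,2]);k=e<.004;s=np.linalg.lstsq(A[k],p[k,2],rcond=None)[0]
        print("top plane",len(p),k.sum(),s.round(3))
    m=(abs(C[...,2]-.171)<.004)&(C[...,1]<.25)&(C[...,1]>-.15)&(abs(C[...,0]-.53)<.1)
    k,l,st,ce=cv2.connectedComponentsWithStats(m.astype(np.uint8))
    for i in range(1,k):
        if st[i,4]>60: c,rr=cv2.minEnclosingCircle(C[l==i][:,:2].astype(np.float32));print("puck",np.round(c,4),round(rr,3))
    o=get_obs();print(o["ee_pos"].round(4),o["wrist_force"].round(1),o["time"])
E
python3 -c "
import puck;puck.run('p1',.1)"
```

```text
puck [ 0.519 -0.021] 0.04
[0.5746 0.1775 0.1517] [0.6 0.3 0.8] 7.1
```

View pics/p1.png

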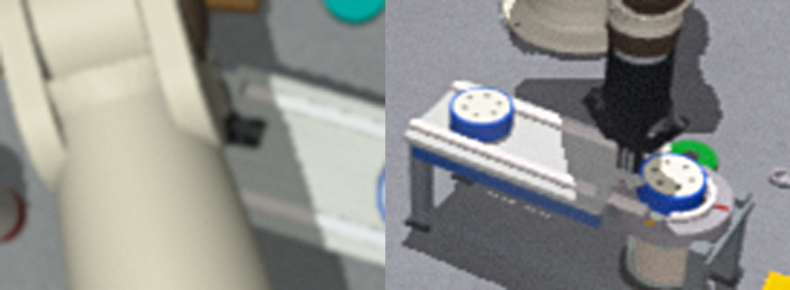

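Top view is hidden by the arm. In the scene view, puck 1 (673,180) is over the mouth and tilted a little. I'll push a few mm more to seat it against the stop.

Request:
{"op": "servo_tool", "data": {"moves": [[[0,0,0],[0,0.002,0],0],[[0,0,0],[0,0.002,0],0],[[0,0,0],[0,0,0],0],[[0,0,0],[0,0,0],0]]}}

```text
time: 7.5
ee_pos: [0.5757, 0.1816, 0.1517]
tcp_rot: [180.0, -0.0, 164.4]
wrist_force: [-0.0, 0.1, 0.4]
opening: 0.0001
grasp_force: 0.0
```

```bash
python3 - <<'E'
from h import *
im,d=camera("scene");C=cloud("scene",d)
p=[]
for r in cut_out("puck_1","scene"):
    m=r["mask"]; q=C[m]
    w=(im.min(-1)>110)&m
    c=q.mean(0); print(round(r["score"],2),m.sum(),c.round(3))
    if c[1]>.15:
        q=C[w]; q=q[np.hypot(q[:,0]-.59,q[:,1]-.23)<.05]
        A=np.c_[q[:,:2]-[.5895,.2315],np.ones(len(q))];k=np.ones(len(q),bool)
        for _ in range(4): s=np.linalg.lstsq(A[k],q[k,2],rcond=None)[0];k=abs(A@s-q[:,2])<.003
        print("plane",len(q),k.sum(),s.round(3),cv2.minEnclosingCircle(q[k][:,:2].astype(np.float32)))
E
```

```text
0.88 364 [ 0.532 -0.014  0.169]
0.85 357 [0.6   0.235 0.159]
plane 290 182 [-0.359 -0.347  0.161] ((0.5935475826263428, 0.23823007941246033), 0.03834602236747742)
```

Request:
{"op": "servo_tool", "data": {"moves": [[[0,0,0],[0,0,-0.03],0],[[0,0,0],[0,0,-0.03],0],[[0,0,0],[0,0.02,0],0],[[0,0,0],[0,0.02,0],0],[[0,0,0],[0,0.012,0],0],[[0,0,0],[0,0,0.02],0],[[0,0,0],[0,0,0.015],0],[[0,0,0],[0,0,0.008],0],[[0,0,0],[0,0,0.005],0],[[0,0,0],[0,0,0.004],0],[[0,0,0],[0,0,0.004],0],[[0,0,0],[0,0,0],0]]}}

```text
time: 8.8
ee_pos: [0.591, 0.2314, 0.1579]
tcp_rot: [179.9, 0.2, 164.4]
wrist_force: [2.1, -0.9, 4.1]
opening: -0.0002
grasp_force: 2.3
```

Request:
{"op": "servo_tool", "data": {"moves": [[[0,0,0],[0,0,0.003],0],[[0,0,0],[0,0,0.003],0],[[0,0,0],[0,0,0.003],0]]}}

```text
time: 9.1
ee_pos: [0.5921, 0.231, 0.153]
tcp_rot: [179.8, 0.5, 164.4]
wrist_force: [-2.8, -9.0, 35.4]
opening: -0.0002
grasp_force: 15.0
```

Request:
{"op": "servo_tool", "data": {"moves": [[[0,0,0],[0,0,0],0],[[0,0,0],[0,0,0],0]]}}

```text
time: 9.3
ee_pos: [0.592, 0.2308, 0.1527]
tcp_rot: [179.8, 0.5, 164.3]
wrist_force: [-0.5, -6.2, 25.3]
opening: -0.0003
grasp_force: 11.3
```

```bash
python3 - <<'E'
from h import *
im,d=camera("scene");C=cloud("scene",d);o=get_obs();print(o["ee_pos"].round(4),o["wrist_force"].round(1),o["torque"].round(2))
cv2.imwrite("pics/p2.png",cv2.resize(im[150:230,340:450],None,fx=5,fy=5,interpolation=cv2.INTER_CUBIC)[:,:,::-1])
for r in cut_out("puck_1","scene"):
    m=r["mask"]; q=C[m]; c=q.mean(0)
    if c[1]>.15:
        w=(im.min(-1)>100)&m; q=C[w]; q=q[np.hypot(q[:,0]-.59,q[:,1]-.23)<.05]
        A=np.c_[q[:,:2]-[.5895,.2315],np.ones(len(q))];k=np.ones(len(q),bool)
        for _ in range(4): s=np.linalg.lstsq(A[k],q[k,2],rcond=None)[0];k=abs(A@s-q[:,2])<.003
        print("plane",len(q),k.sum(),s.round(3))
E
```

```text
[0.592  0.2308 0.1527] [-0.3 -7.2 24.9] [-1.51  0.27  0.07]
plane 217 133 [-0.31  -0.17   0.152]
```

View pics/p2.png

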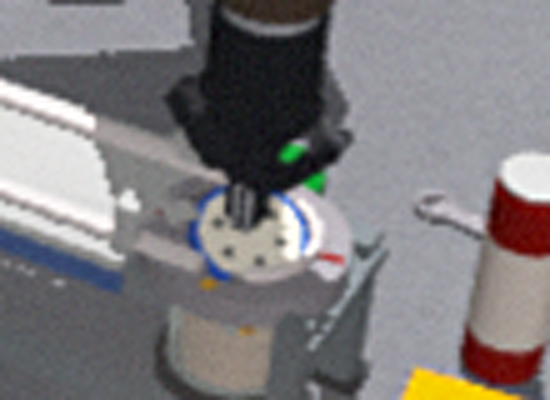

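`p2.png`: puck 1 (253,232) is still askew, with its blue rim showing on the lane/back side, and the fingers press at about (240,215). I'll check that press point against the mouth.

```bash
python3 - <<'E'
from h import *
f=lambda X:((px("scene",X)-[340,150])*5).round()
print("tcp",f([.592,.2308,.1527]),"mouth",f([.5895,.2315,.1527]))
im=cv2.imread("pics/p2.png");h=cv2.cvtColor(im,cv2.COLOR_BGR2HSV)
C=cloud("scene",camera("scene")[1])
for r in cut_out("puck_1","scene"):
    m=r["mask"]; 
    if C[m][:,1].mean()>.15:
        e=cv2.fitEllipse(max(cv2.findContours(m.astype(np.uint8),0,1)[0],key=len)); print("ellipse",((np.array(e[0])-[340,150])*5).round(),np.array(e[1])*5,e[2])
for r in mark_of("puck_1_top","scene"): X=W("scene",r["xyz"]); print(round(r["score"],2),X.round(4),f(X))
for r in mark_of("mouth","scene"): X=W("scene",r["xyz"]); print("mouth",round(r["score"],2),X.round(4),f(X))
E
```

```text
tcp [241. 223.] mouth [243. 221.]
ellipse [246. 230.] [ 73.13846111 117.04439163] 83.0907211303711
0.74 [0.5982 0.2322 0.1473] [241. 236.]
mouth 0.71 [0.586  0.2345 0.1413] [247. 232.]
```

Request:
{"op": "servo_tool", "data": {"moves": [[[0,0,0],[0,0,0.001],0],[[0,0,0],[0,0,0.001],0],[[0,0,0],[0,0,0.001],0],[[0,0,0],[0,0,0],0]]}}

```text
time: 10.0
ee_pos: [0.5925, 0.2316, 0.1513]
tcp_rot: [179.6, 0.6, 164.4]
wrist_force: [-1.6, -5.0, 32.7]
opening: -0.0003
grasp_force: 14.7
```

```bash
cat > pl.py <<'E'
from h import *
im,d=camera("scene");C=cloud("scene",d);o=get_obs();print(o["ee_pos"].round(4),o["wrist_force"].round(1),o["torque"].round(2),o["time"])
for r in cut_out("puck_1","scene"):
    m=r["mask"]; q=C[m]; c=q.mean(0)
    if c[1]>.15:
        w=(im.min(-1)>100)&m; q=C[w]; q=q[(np.hypot(q[:,0]-.592,q[:,1]-.233)<.042)&(q[:,2]<.19)]
        A=np.c_[q[:,:2]-[.5895,.2315],np.ones(len(q))];k=np.ones(len(q),bool)
        for _ in range(6): s=np.linalg.lstsq(A[k],q[k,2],rcond=None)[0];k=abs(A@s-q[:,2])<.0025
        print("plane",len(q),k.sum(),s.round(3),q[k].mean(0).round(3))
E
python3 pl.py
```

```text
[0.5925 0.2316 0.1513] [-1.3 -4.3 33.3] [-0.97  0.41  0.07] 10.05
plane 209 106 [-0.293 -0.127  0.151] [0.598 0.237 0.148]
```

Request:
{"op": "servo_tool", "data": {"moves": [[[0,0,0],[0,0,-0.015],0],[[0,0,0],[0,0,-0.012],0],[[0,0,0],[-0.006,0.006,0],0],[[0,0,0],[0,0,0],0]]}}

```text
time: 10.5
ee_pos: [0.598, 0.2361, 0.1702]
tcp_rot: [180.0, 0.0, 164.4]
wrist_force: [0.0, 0.5, -0.7]
opening: -0.0002
grasp_force: 0.0
```

```bash
python3 pl.py
```

```text
[0.5974 0.2359 0.1696] [-0.4  0.2 -1.3] [-0.02  0.01  0.  ] 10.55
plane 234 126 [-0.3   -0.128  0.152] [0.598 0.233 0.149]
```

Request:
{"op": "servo_tool", "data": {"moves": [[[0,0,0],[0,0,0.01],0],[[0,0,0],[0,0,0.008],0],[[0,0,0],[0,0,0.003],0],[[0,0,0],[0,0,0.002],0],[[0,0,0],[0,0,0.002],0],[[0,0,0],[0,0,0.002],0],[[0,0,0],[0,0,0],0]]}}

```text
time: 11.3
ee_pos: [0.5986, 0.236, 0.1482]
tcp_rot: [179.7, 0.4, 164.4]
wrist_force: [-1.6, -2.2, 26.9]
opening: 0.0001
grasp_force: 12.0
```

```bash
python3 pl.py
```

```text
[0.5987 0.236  0.1482] [-1.4 -2.6 26.9] [-0.4   0.42 -0.02] 11.35
plane 192 97 [-0.335 -0.157  0.152] [0.598 0.235 0.149]
```

Request:
{"op": "servo_tool", "data": {"moves": [[[0,0,0],[0,0,-0.02],0],[[0,0,0],[0,0,-0.015],0],[[0,0,0],[0.0115,-0.0105,0],0],[[0,0,0],[0,0,0.01],0],[[0,0,0],[0,0,0.008],0],[[0,0,0],[0,0,0.003],0],[[0,0,0],[0,0,0.003],0],[[0,0,0],[0,0,0.003],0],[[0,0,0],[0,0,0.002],0],[[0,0,0],[0,0,0],0]]}}

```text
time: 12.4
ee_pos: [0.5851, 0.2291, 0.1538]
tcp_rot: [179.8, 0.4, 164.4]
wrist_force: [-0.2, -3.0, 26.8]
opening: -0.0
grasp_force: 12.3
```

```bash
python3 pl.py
```

```text
[0.5851 0.2291 0.1538] [-1.3 -2.6 27.1] [-0.49  0.42 -0.02] 12.45
plane 236 131 [-0.264 -0.142  0.15 ] [0.595 0.239 0.148]
```

Request:
{"op": "servo_tool", "data": {"moves": [[[0,0,0],[0,0,0.002],0],[[0,0,0],[0,0,0.002],0],[[0,0,0],[0,0,0.002],0],[[0,0,0],[0,0,0],0]]}}

```text
time: 12.9
ee_pos: [0.5843, 0.2285, 0.1459]
tcp_rot: [179.9, 0.2, 164.4]
wrist_force: [-1.2, -3.2, 8.8]
opening: 0.0001
grasp_force: 4.8
```

```bash
python3 pl.py
```

```text
[0.584  0.2285 0.1451] [-1.1 -2.2  6.7] [-0.49  0.28 -0.01] 12.95
plane 163 99 [-0.202 -0.045  0.144] [0.595 0.238 0.143]
plane 0 0 [0. 0. 0.] [nan nan nan]pl.py:9: RuntimeWarning: Mean of empty slice.
  print("plane",len(q),k.sum(),s.round(3),q[k].mean(0).round(3))
  ret = um.true_divide(
```

Request:
{"op": "servo_tool", "data": {"moves": [[[0,0,0],[0,0,-0.012],0],[[0,0,0],[-0.004,0.0035,-0.003],0],[[0,0,0],[0,0,0.01],0],[[0,0,0],[0,0,0.005],0],[[0,0,0],[0,0,0.003],0],[[0,0,0],[0,0,0.003],0],[[0,0,0],[0,0,0],0]]}}

```text
time: 13.7
ee_pos: [0.5876, 0.2308, 0.1368]
tcp_rot: [-180.0, -0.1, 164.4]
wrist_force: [0.7, 0.2, 0.7]
opening: -0.0003
grasp_force: 0.0
```

```bash
python3 pl.py 2>/dev/null
```

```text
[0.5878 0.2308 0.1373] [-0.4  0.6 -0.4] [-0.01  0.06  0.01] 13.75
plane 141 88 [-0.022  0.049  0.136] [0.594 0.233 0.136]
```

Request:
{"op": "servo_tool", "data": {"moves": [[[0,0,0],[-0.002,0.001,0],0],[[0,0,0],[0,0,0.002],0],[[0,0,0],[0,0,0.002],0],[[0,0,0],[0,0,0.003],0],[[0,0,0],[0,0,0.003],0],[[0,0,0],[0,0,0.003],0],[[0,0,0],[0,0,0.003],0]]}}

```text
time: 14.5
ee_pos: [0.5902, 0.2313, 0.1215]
tcp_rot: [180.0, 0.0, 164.4]
wrist_force: [-0.7, 0.3, 2.2]
opening: -0.0003
grasp_force: 1.1
```

```bash
python3 pl.py 2>/dev/null
```

```text
[0.5901 0.2313 0.1209] [-0.  -0.   2.2] [-0.09 -0.11  0.01] 14.55
```

Request:
{"op": "servo_tool", "data": {"moves": [[[0,0,0],[0,0,0.003],0],[[0,0,0],[0,0,0.003],0],[[0,0,0],[0,0,0.003],0],[[0,0,0],[0,0,0.002],0],[[0,0,0],[0,0,0],0]]}}

```text
time: 15.1
ee_pos: [0.59, 0.2313, 0.1101]
tcp_rot: [-180.0, -0.0, 164.4]
wrist_force: [-1.1, -0.2, -0.0]
opening: -0.0001
grasp_force: 0.0
```

```bash
python3 pl.py 2>/dev/null
```

```text
[0.5901 0.2313 0.1103] [ 0.7  0.2 -0.4] [-0.02 -0.    0.01] 15.15
plane 22 19 [0.011 0.02  0.111] [0.575 0.232 0.111]
```

Request:
{"op": "servo_tool", "data": {"moves": [[[0,0,0],[0,0,-0.045],0],[[0,0,0],[0,0,-0.045],0],[[0,0,0],[0,-0.0468,0],0],[[0,0,0],[0,-0.0468,0],0],[[0,0,0],[0,-0.0468,0],0],[[0,0,0],[0,-0.0468,0],0],[[0,0,0],[0,-0.0468,0],0],[[0,0,0],[0,-0.0468,0],0],[[0,0,0],[0,-0.0468,0],0],[[0,0,0],[0,0,0],0],[[0,0,0],[0,0,0.025],0],[[0,0,0],[0,0,0.023],0]]}}

```text
time: 16.4
ee_pos: [0.5026, -0.0844, 0.1526]
tcp_rot: [180.0, 0.1, 164.4]
wrist_force: [0.4, -0.3, 0.1]
opening: -0.0003
grasp_force: 0.0
```

```bash
python3 -c "
import puck;puck.run('p3',.05)
from h import *
for n in ('top',):
  for t in ('mouth','fill_line','pocket_a','notch_a','puck_1_top'):
    for r in mark_of(t,n)[:2]: print(t,round(r['score'],2),W(n,r['xyz']).round(4))
"
```

```text
top plane 357 319 [-0.01   0.008  0.112]
puck [ 0.5186 -0.0199] 0.04
[ 0.5009 -0.0837  0.1499] [ 0.1 -0.1 -1.3] 16.5
mouth 0.69 [0.5902 0.233  0.1456]
fill_line 0.84 [0.5901 0.2314 0.1193]
fill_line 0.69 [0.6333 0.2225 0.1471]
pocket_a 0.69 [0.5814 0.1921 0.1301]
pocket_a 0.67 [0.5955 0.2735 0.1385]
notch_a 0.9 [0.6341 0.2236 0.1468]
puck_1_top 0.86 [0.591  0.2328 0.1128]
puck_1_top 0.67 [ 7.392e-01 -3.285e-01 -4.000e-04]
```

View pics/p3.png

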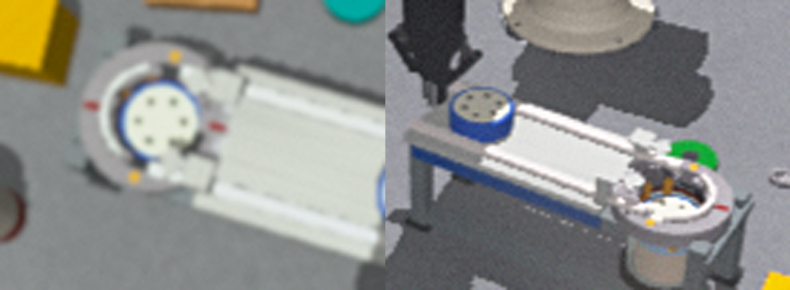

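`p3.png`: puck 1 sits level in the bore at (160,120), about 30 mm below the deck. The yellow notch dots are at (175,57) and (135,177), and the red bars at (92,105) and (218,127). Now I'll push puck 2.

Request:
{"op": "servo_tool", "data": {"moves": [[[0,0,0],[0,0.01,0],0],[[0,0,0],[0,0.02,0],0],[[0,0,0],[0,0.025,0],0],[[0,0,0],[0,0.025,0],0],[[0,0,0],[0,0.025,0],0],[[0,0,0],[0,0.025,0],0],[[0,0,0],[0,0.025,0],0],[[0,0,0],[0,0.022,0],0],[[0,0,0],[0,0.018,0],0],[[0,0,0],[0,0.014,0],0],[[0,0,0],[0,0.012,0],0],[[0,0,0],[0,0.01,0],0]]}}

```text
time: 17.95
ee_pos: [0.5644, 0.139, 0.1528]
tcp_rot: [-180.0, 0.0, 164.4]
wrist_force: [-0.8, -2.3, 1.6]
opening: 0.0001
grasp_force: 1.4
```

Request:
{"op": "servo_tool", "data": {"moves": [[[0,0,0],[0,0.01,0],0],[[0,0,0],[0,0.009,0],0],[[0,0,0],[0,0.008,0],0],[[0,0,0],[0,0.007,0],0],[[0,0,0],[0,0.006,0],0],[[0,0,0],[0,0.004,0],0],[[0,0,0],[0,0,0],0],[[0,0,0],[0,0,0],0]]}}

```text
time: 18.75
ee_pos: [0.5766, 0.1798, 0.1526]
tcp_rot: [-179.9, 0.1, 164.4]
wrist_force: [3.2, -6.6, 0.4]
opening: -0.0
grasp_force: 3.1
```

```bash
python3 pl.py 2>/dev/null
```

```text
[0.5766 0.1798 0.1526] [ 2.  -6.6  0.4] [-1.34 -0.52 -0.01] 18.8
plane 251 181 [-0.049 -0.074  0.169] [0.587 0.234 0.169]
```

Request:
{"op": "servo_tool", "data": {"moves": [[[0,0,0],[0,-0.006,0],0],[[0,0,0],[0,-0.006,0],0],[[0,0,0],[0,0,0],0]]}}

```text
time: 19.15
ee_pos: [0.5726, 0.1686, 0.1527]
tcp_rot: [180.0, -0.0, 164.4]
wrist_force: [1.4, 0.6, 1.0]
opening: 0.0005
grasp_force: 0.0
```

```bash
python3 pl.py 2>/dev/null; python3 -c "
from h import *
im,_=camera('scene');cv2.imwrite('pics/p4.png',cv2.resize(im[150:230,340:450],None,fx=5,fy=5,interpolation=cv2.INTER_CUBIC)[:,:,::-1])"
```

```text
[0.5727 0.1689 0.1528] [ 0.1  0.7 -0.1] [-0.02  0.04  0.01] 19.2
plane 247 165 [-0.087 -0.098  0.168] [0.588 0.235 0.168]
```

View pics/p4.png

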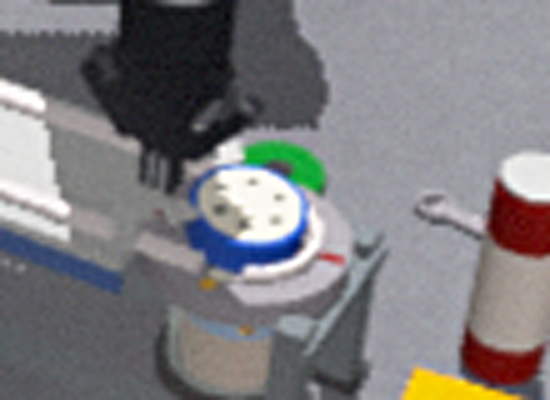

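Puck 2 (248,215) is over the mouth, nearly level and standing high. I'll press it on its middle, gently.

Request:
{"op": "servo_tool", "data": {"moves": [[[0,0,0],[0,0,-0.04],0],[[0,0,0],[0,0.033,-0.005],0],[[0,0,0],[0,0.033,0],0],[[0,0,0],[0,0,0.015],0],[[0,0,0],[0,0,0.009],0],[[0,0,0],[0,0,0.004],0],[[0,0,0],[0,0,0.003],0],[[0,0,0],[0,0,0.003],0],[[0,0,0],[0,0,0.002],0],[[0,0,0],[0,0,0],0]]}}

```text
time: 20.3
ee_pos: [0.592, 0.2337, 0.1639]
tcp_rot: [179.7, 0.2, 164.4]
wrist_force: [3.3, 7.0, 6.9]
opening: -0.0003
grasp_force: 3.7
```

```bash
python3 pl.py 2>/dev/null
```

```text
[0.592  0.2337 0.1639] [4.5 7.  5.3] [ 1.16 -0.74 -0.07] 20.35
plane 181 111 [-0.129 -0.159  0.164] [0.598 0.237 0.162]
```

Request:
{"op": "servo_tool", "data": {"moves": [[[0,0,0],[0,0,-0.012],0],[[0,0,0],[0.005,-0.006,0],0],[[0,0,0],[0,0,0.01],0],[[0,0,0],[0,0,0.004],0],[[0,0,0],[0,0,0.003],0],[[0,0,0],[0,0,0.003],0],[[0,0,0],[0,0,0.002],0],[[0,0,0],[0,0,0],0]]}}

```text
time: 21.2
ee_pos: [0.585, 0.2273, 0.155]
tcp_rot: [179.9, 0.3, 164.4]
wrist_force: [-2.3, -7.1, 24.3]
opening: 0.0001
grasp_force: 10.3
```

```bash
python3 pl.py 2>/dev/null
```

```text
[0.585  0.2273 0.1549] [-2.4 -5.6 24.4] [-1.3   0.64  0.04] 21.25
plane 228 126 [-0.296 -0.18   0.152] [0.596 0.237 0.149]
```

Request:
{"op": "servo_tool", "data": {"moves": [[[0,0,0],[0,0,0.002],0],[[0,0,0],[0,0,0.002],0],[[0,0,0],[0,0,0.001],0],[[0,0,0],[0,0,0],0]]}}

```text
time: 21.7
ee_pos: [0.5853, 0.2274, 0.1521]
tcp_rot: [179.8, 0.4, 164.4]
wrist_force: [-4.6, -7.7, 36.6]
opening: 0.0
grasp_force: 15.5
```

```bash
python3 pl.py 2>/dev/null
```

```text
[0.5853 0.2274 0.152 ] [-5.6 -8.2 35.7] [-1.68  1.4   0.04] 21.75
plane 224 131 [-0.266 -0.138  0.15 ] [0.595 0.236 0.148]
```

Request:
{"op": "servo_tool", "data": {"moves": [[[0,0,0],[0,0,0.0015],0],[[0,0,0],[0,0,0.0015],0],[[0,0,0],[0,0,0],0]]}}

```text
time: 22.1
ee_pos: [0.5854, 0.2276, 0.1462]
tcp_rot: [179.9, 0.3, 164.4]
wrist_force: [1.2, -3.7, 10.4]
opening: -0.0004
grasp_force: 4.6
```

```bash
python3 pl.py 2>/dev/null
```

```text
[0.585  0.2275 0.1453] [ 1.8 -2.6  5.8] [-0.59 -0.19  0.03] 22.15
plane 188 106 [-0.17  -0.04   0.145] [0.593 0.237 0.144]
```

Broke free as before. Now I'll press near the middle to level it.

Request:
{"op": "servo_tool", "data": {"moves": [[[0,0,0],[0,0,-0.012],0],[[0,0,0],[-0.0025,0.003,-0.003],0],[[0,0,0],[0,0,0.01],0],[[0,0,0],[0,0,0.005],0],[[0,0,0],[0,0,0.003],0],[[0,0,0],[0,0,0.003],0],[[0,0,0],[0,0,0],0]]}}

```text
time: 22.9
ee_pos: [0.587, 0.2304, 0.1368]
tcp_rot: [-180.0, -0.1, 164.4]
wrist_force: [0.3, -0.2, -0.3]
opening: 0.0001
grasp_force: 0.0
```

```bash
python3 pl.py 2>/dev/null
```

```text
[0.5872 0.2304 0.1373] [-1.3  0.8 -0.5] [-0.01 -0.   -0.02] 22.95
plane 138 92 [-0.035  0.032  0.137] [0.595 0.234 0.137]
```

Request:
{"op": "servo_tool", "data": {"moves": [[[0,0,0],[-0.0025,0.0023,0],0],[[0,0,0],[0,0,0.002],0],[[0,0,0],[0,0,0.003],0],[[0,0,0],[0,0,0.003],0],[[0,0,0],[0,0,0.003],0],[[0,0,0],[0,0,0.003],0],[[0,0,0],[0,0,0.003],0],[[0,0,0],[0,0,0],0]]}}

```text
time: 23.8
ee_pos: [0.5902, 0.2319, 0.1201]
tcp_rot: [-180.0, -0.0, 164.4]
wrist_force: [0.2, -0.4, 0.5]
opening: 0.0001
grasp_force: 0.0
```

```bash
python3 pl.py 2>/dev/null
```

```text
[0.5902 0.2319 0.1202] [ 0.3  0.3 -0.2] [0.02 0.06 0.02] 23.85
plane 43 29 [0.013 0.01  0.122] [0.584 0.232 0.122]
```

Request:
{"op": "servo_tool", "data": {"moves": [[[0,0,0],[0,0,0.002],0],[[0,0,0],[0,0,0.002],0],[[0,0,0],[0,0,0.002],0],[[0,0,0],[0,0,0.002],0],[[0,0,0],[0,0,0],0],[[0,0,0],[0,0,0],0]]}}

```text
time: 24.5
ee_pos: [0.5907, 0.2322, 0.118]
tcp_rot: [179.8, 0.2, 164.4]
wrist_force: [-11.2, -4.5, 31.7]
opening: -0.0003
grasp_force: 15.7
```

```bash
python3 pl.py 2>/dev/null
```

```text
[0.5907 0.2322 0.118 ] [-11.4  -4.5  31.3] [-0.93  2.36 -0.01] 24.55
plane 55 37 [0.092 0.048 0.121] [0.584 0.23  0.12 ]
```

Solid: top at 0.118, the fill line height, carrying 31 N. Going for the cap.

Request:
{"op": "servo_tool", "data": {"moves": [[[0,0,0],[0,0,-0.044],0],[[0,0,0],[0,0,-0.044],0],[[0,0,0],[0,0,-0.044],0],[[0,0,0],[-0.0078,-0.0458,0],50],[[0,0,0],[-0.0078,-0.0458,0],50],[[0,0,0],[-0.0078,-0.0458,0],50],[[0,0,0],[-0.0078,-0.0458,0],50],[[0,0,0],[-0.0078,-0.0458,0],50],[[0,0,0],[-0.0078,-0.0458,0],50],[[0,0,0],[-0.0078,-0.0458,0],50],[[0,0,0],[-0.0078,-0.0458,0],50],[[0,0,0],[-0.0078,-0.0458,0],50]]}}

```text
time: 25.8
ee_pos: [0.5467, -0.1857, 0.2447]
tcp_rot: [180.0, 0.0, 164.4]
wrist_force: [-0.2, 0.8, 0.6]
opening: 0.043
grasp_force: 0.0
```

Request:
{"op": "servo_tool", "data": {"moves": [[[0,0,0],[-0.0078,-0.0458,0],50],[[0,0,0],[-0.0078,-0.0458,0],50],[[0,0,0],[-0.0078,-0.0458,0],50],[[0,0,-7],[0,0,0],50],[[0,0,-7],[0,0,0],50],[[0,0,-7],[0,0,0],50],[[0,0,-6.6],[0,0,0],50],[[0,0,0],[0,0,0],50]]}}

```text
time: 26.6
ee_pos: [0.5328, -0.3226, 0.2444]
tcp_rot: [180.0, -0.0, -167.9]
wrist_force: [1.0, -0.9, 0.1]
opening: 0.0424
grasp_force: 0.0
```

```bash
python3 - <<'E'
from h import *
import puck; puck.run('p5',.05)
im,d=camera("scene");C=cloud("scene",d)
for n in("top","scene"):
    for t in("cap","cap_grip","cap_lug_a"):
        for r in mark_of(t,n)[:2]: print(n,t,round(r["score"],2),W(n,r["xyz"]).round(4))
h=cv2.cvtColor(im,cv2.COLOR_RGB2HSV)
m=(h[...,0]<20)&(h[...,0]>5)&(h[...,1]>150)&(h[...,2]>110)&(np.hypot(C[...,0]-.532,C[...,1]+.322)<.06)&(C[...,2]>.035)
p=C[m];print(m.sum(),p.mean(0).round(4),cv2.minAreaRect(p[p[:,2]>.066][:,:2].astype(np.float32)))
cv2.imwrite("pics/cap.png",cv2.resize(im[110:230,190:310],None,fx=4.5,fy=4.5,interpolation=cv2.INTER_CUBIC)[:,:,::-1])
print(get_obs()["tcp_rot"].round(2))
E
```

```text
top plane 364 331 [0.015 0.006 0.12 ]
[ 0.5329 -0.3225  0.2445] [ 0.  -0.7 -0.1] 26.7
top cap 0.98 [ 0.5318 -0.321   0.0021]
top cap 0.59 [0.591  0.2336 0.145 ]
top cap_grip 0.71 [ 0.5335 -0.3253  0.0638]
top cap_lug_a 0.93 [ 0.5751 -0.3148  0.024 ]
scene cap 0.91 [ 5.265e-01 -3.225e-01 -2.000e-04]
scene cap_grip 0.68 [0.7726 0.2169 0.0336]
scene cap_grip 0.66 [ 0.5265 -0.3257  0.0601]
scene cap_lug_a 0.68 [ 0.5732 -0.3151  0.0277]
scene cap_lug_a 0.31 [0.5883 0.2338 0.1226]
66 [ 0.5443 -0.3205  0.0663] ((0.534726083278656, -0.32146117091178894), (0.05985713750123978, 0.015338328666985035), 12.07560920715332)
[-180.      0.   -168.02]
```

View pics/cap.png

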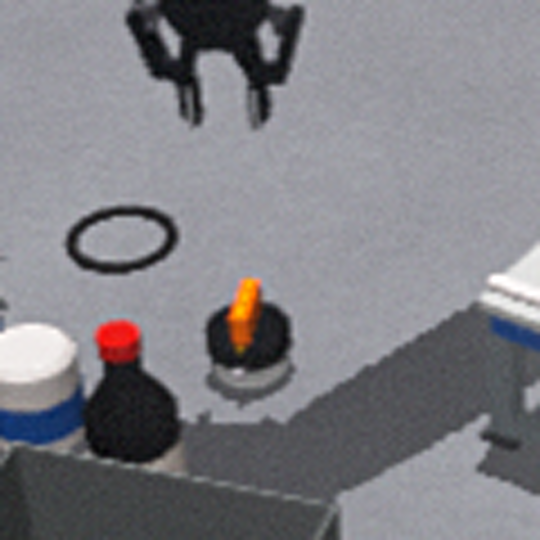

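`cap.png`: the cap stands clear at (248,340) with its orange bar running up the image at about 12°. The bottle at (130,400) and the filter at (38,390) are well off to the side. I'll descend and grasp.

Request:
{"op": "servo_tool", "data": {"moves": [[[0,0,0],[0,0,0.044],50],[[0,0,0],[0,0,0.044],50],[[0,0,0],[0,0,0.044],50],[[0,0,0],[0,0,0.035],50],[[0,0,0],[0,0,0.02],50],[[0,0,0],[0,0,0.0055],50],[[0,0,0],[0,0,0],50],[[0,0,0],[0,0,0],0],[[0,0,0],[0,0,0],0],[[0,0,0],[0,0,0],0],[[0,0,0],[0,0,0],0],[[0,0,0],[0,0,0],0]], "force": 80}}

```text
time: 28.25
ee_pos: [0.5335, -0.323, 0.0531]
tcp_rot: [-179.9, 0.1, -168.0]
wrist_force: [1.8, -2.0, 2.5]
opening: 0.0143
grasp_force: 80.1
```

Request:
{"op": "servo_tool", "data": {"moves": [[[0,0,0],[0,0,0],0],[[0,0,0],[0,0,0],0]]}}

```text
time: 28.45
ee_pos: [0.5332, -0.3227, 0.0525]
tcp_rot: [-180.0, 0.0, -168.0]
wrist_force: [1.9, -2.8, 2.2]
opening: 0.0143
grasp_force: 80.1
```

Request:
{"op": "servo_tool", "data": {"moves": [[[0,0,0],[0,0,-0.03],0],[[0,0,0],[0,0,-0.045],0],[[0,0,0],[0,0,-0.045],0],[[0,0,0],[0,0,-0.045],0],[[0,0,0],[0,0,-0.045],0],[[0,0,0],[0,0,-0.03],0],[[0,0,0],[-0.0142,0.0442,0],0],[[0,0,0],[-0.0142,0.0442,0],0],[[0,0,0],[-0.0142,0.0442,0],0],[[0,0,0],[-0.0142,0.0442,0],0],[[0,0,0],[-0.0142,0.0442,0],0],[[0,0,0],[-0.0142,0.0442,0],0]]}}

```text
time: 29.65
ee_pos: [0.5601, -0.0434, 0.2911]
tcp_rot: [179.9, -0.2, -168.0]
wrist_force: [0.7, 0.2, -3.7]
opening: 0.0142
grasp_force: 79.8
```

Request:
{"op": "servo_tool", "data": {"moves": [[[0,0,0],[-0.0142,0.0442,0],0],[[0,0,0],[-0.0142,0.0442,0],0],[[0,0,0],[-0.0142,0.0442,0],0],[[0,0,0],[-0.0142,0.0442,0],0],[[0,0,0],[-0.0142,0.0442,0],0],[[0,0,0],[-0.0142,0.0442,0],0],[[0,0,6.85],[0,0,0],0],[[0,0,6.85],[0,0,0],0],[[0,0,6.85],[0,0,0],0],[[0,0,6.85],[0,0,0],0],[[0,0,0],[0,0,0],0]]}}

```text
time: 30.75
ee_pos: [0.5885, 0.2317, 0.2909]
tcp_rot: [-179.9, -0.1, 164.5]
wrist_force: [-0.2, 0.5, -1.5]
opening: 0.0138
grasp_force: 79.9
```

```bash
python3 - <<'E'
from h import *
o=get_obs();print(o["ee_pos"].round(4),o["tcp_rot"].round(2),o["opening"],o["wrist_force"].round(1),o["time"])
im,d=camera("scene");camera("top");C=cloud("scene",d)
for n in("scene","top"):
  for t in("cap","cap_grip","cap_lug_a","notch_a","mouth","pocket_a"):
    for r in mark_of(t,n)[:2]: print(n,t,round(r["score"],2),W(n,r["xyz"]).round(4))
cv2.imwrite("pics/capm.png",cv2.resize(im[110:230,330:450],None,fx=4.5,fy=4.5,interpolation=cv2.INTER_CUBIC)[:,:,::-1])
E
```

```text
[0.5885 0.2317 0.2909] [-1.7991e+02 -1.5000e-01  1.6453e+02] 0.013750373441006465 [-0.2  0.5 -1.5] 30.75
scene cap 0.94 [0.5864 0.2316 0.2396]
scene cap 0.59 [ 0.3947 -0.5163 -0.0037]
scene cap_grip 0.79 [0.582  0.2309 0.2966]
scene cap_grip 0.15 [0.5036 0.4195 0.0025]
scene cap_lug_a 0.97 [0.6252 0.2207 0.2631]
scene notch_a 0.98 [0.6303 0.2199 0.1407]
scene mouth 0.75 [0.5868 0.236  0.1413]
scene pocket_a 0.78 [0.5815 0.1896 0.1339]
scene pocket_a 0.76 [0.5961 0.2748 0.1355]
top cap 0.48 [0.5842 0.2329 0.2392]
top cap_grip 0.75 [0.5884 0.2292 0.2977]
top cap_grip 0.29 [0.5901 0.2328 0.1425]
top cap_lug_a 0.59 [0.6261 0.2237 0.2635]
top notch_a 0.67 [0.5903 0.2349 0.1227]
top notch_a 0.62 [0.6344 0.2177 0.1451]
top mouth 0.67 [0.5884 0.2338 0.1468]
top pocket_a 0.72 [0.5806 0.1907 0.1302]
top pocket_a 0.31 [0.5909 0.2359 0.121 ]
```

View pics/capm.png

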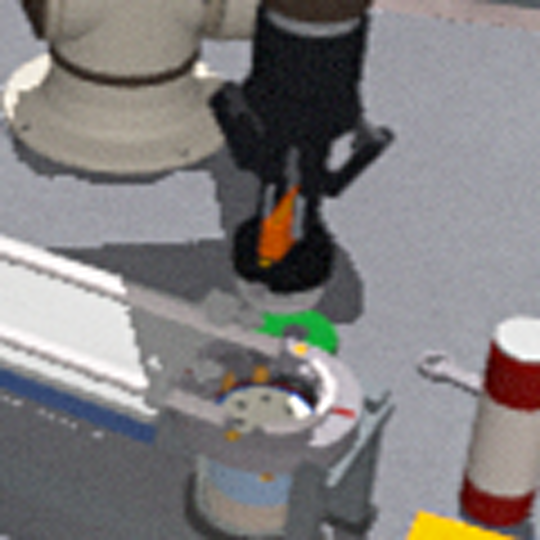

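`capm.png`: the cap is held upright at (285,265) with its lug facing the camera. The notch dots are at (300,348) and (233,437), and the white column top is at (265,405), level. Lug-to-notch needs about +5 mm along stand x, so I'll correct that and lower.

Request:
{"op": "servo_tool", "data": {"moves": [[[0,0,0],[-0.005,0.001,0.02],0],[[0,0,0],[0,0,0.035],0],[[0,0,0],[0,0,0.035],0],[[0,0,0],[0,0,0.02],0],[[0,0,0],[0,0,0.007],0],[[0,0,0],[0,0,0],0],[[0,0,0],[0,0,0],0]]}}

```text
time: 32.15
ee_pos: [0.5947, 0.2315, 0.1767]
tcp_rot: [179.9, 0.1, 164.6]
wrist_force: [1.4, 0.3, -3.4]
opening: 0.0141
grasp_force: 80.0
```

```bash
python3 - <<'E'
from h import *
o=get_obs();print(o["ee_pos"].round(4),o["tcp_rot"].round(2),o["wrist_force"].round(1),o["torque"].round(2),o["time"])
camera("scene")
for t in("cap","cap_lug_a","notch_a"):
    for r in mark_of(t,"scene")[:2]: print(t,round(r["score"],2),W("scene",r["xyz"]).round(4))
E
```

```text
[0.5947 0.2315 0.1767] [1.7993e+02 9.0000e-02 1.6461e+02] [ 1.4  0.3 -3.4] [0.04 0.01 0.  ] 32.15
cap 0.71 [0.5928 0.2322 0.1267]
cap_lug_a 0.8 [0.6311 0.2237 0.1485]
notch_a 0.8 [0.6288 0.2228 0.1443]
notch_a 0.72 [0.5899 0.2359 0.0031]
```

Request:
{"op": "servo_tool", "data": {"moves": [[[0,0,0],[0,0,0.004],0],[[0,0,0],[0,0,0.004],0],[[0,0,0],[0,0,0.004],0],[[0,0,0],[0,0,0],0]]}}

```text
time: 32.75
ee_pos: [0.5946, 0.2314, 0.1633]
tcp_rot: [180.0, 0.1, 164.6]
wrist_force: [2.5, -1.0, 5.0]
opening: 0.0141
grasp_force: 81.0
```

Request:
{"op": "servo_tool", "data": {"moves": [[[0,0,0],[0,0,0.003],0],[[0,0,0],[0,0,0],0]]}}

```text
time: 32.95
ee_pos: [0.5946, 0.2314, 0.1607]
tcp_rot: [180.0, 0.1, 164.6]
wrist_force: [1.8, -0.4, 5.0]
opening: 0.0146
grasp_force: 81.1
```

Request:
{"op": "servo_tool", "data": {"moves": [[[0,0,0],[0,0,0.003],0],[[0,0,0],[0,0,0.003],0],[[0,0,0],[0,0,0.003],0],[[0,0,0],[0,0,0.001],0],[[0,0,0],[0,0,0],0]]}}

```text
time: 33.45
ee_pos: [0.5946, 0.2314, 0.1522]
tcp_rot: [179.9, 0.1, 164.6]
wrist_force: [-1.3, -2.1, 11.9]
opening: 0.0144
grasp_force: 81.9
```

Request:
{"op": "servo_tool", "data": {"moves": [[[0,0,8],[0,-0.0005,0],0],[[0,0,8],[0,-0.0005,0],0],[[0,0,8],[0,-0.0005,0],0],[[0,0,0],[0,0,0],0]]}}

```text
time: 33.85
ee_pos: [0.5943, 0.2306, 0.1522]
tcp_rot: [179.8, 0.1, 140.3]
wrist_force: [0.1, 1.5, 12.3]
opening: 0.0141
grasp_force: 81.8
```

```bash
python3 -c "
from h import *
o=get_obs();print(o['ee_pos'].round(4),o['tcp_rot'].round(1),o['wrist_force'].round(1),o['torque'].round(2),o['q'].round(1))"
```

```text
[0.5943 0.2306 0.1522] [1.798e+02 1.000e-01 1.403e+02] [ 0.1  1.5 12.3] [ 0.29 -0.08 -0.21] [21.2 16.1 14.  87.8  0.  60.8]
```

Turning freely with low side force. I'll go on to the stop.

Request:
{"op": "servo_tool", "data": {"moves": [[[0,0,8],[0,-0.0005,0],0],[[0,0,8],[0,-0.0005,0],0],[[0,0,8],[0,-0.0005,0],0],[[0,0,8],[0,-0.0005,0],0],[[0,0,8],[0,-0.0005,0],0],[[0,0,8],[0,-0.0005,0],0],[[0,0,5],[0,-0.0003,0],0],[[0,0,0],[0,0,0],0]]}}

```text
time: 34.65
ee_pos: [0.5918, 0.2288, 0.1523]
tcp_rot: [179.8, -0.1, 87.4]
wrist_force: [1.2, 0.7, 10.5]
opening: 0.0142
grasp_force: 81.8
```

```bash
python3 -c "
from h import *
o=get_obs();print(o['ee_pos'].round(4),o['tcp_rot'].round(1),o['wrist_force'].round(1),o['torque'].round(2),o['q'].round(1))"
```

```text
[0.5918 0.2288 0.1523] [ 1.798e+02 -1.000e-01  8.740e+01] [ 1.2  0.7 10.5] [-0.04 -0.52 -0.15] [ 21.1  15.6  13.5  87.7  -0.  113.7]
```

Request:
{"op": "servo_tool", "data": {"moves": [[[0,0,3],[0,0,0],0],[[0,0,3],[0,0,0],0],[[0,0,2],[0,0,0],0],[[0,0,0],[0,0,0],0]]}}

```text
time: 35.05
ee_pos: [0.5906, 0.2291, 0.1522]
tcp_rot: [179.9, -0.1, 79.6]
wrist_force: [-4.8, 1.4, 13.4]
opening: 0.0143
grasp_force: 82.3
```

```bash
python3 -c "
from h import *
o=get_obs();print(o['ee_pos'].round(4),o['tcp_rot'].round(1),o['wrist_force'].round(1),o['torque'].round(2),o['q'].round(1))"
```

```text
[0.5906 0.2291 0.1522] [ 1.799e+02 -1.000e-01  7.960e+01] [-4.8  1.4 13.4] [0.11 0.84 0.63] [2.120e+01 1.560e+01 1.350e+01 8.780e+01 1.000e-01 1.215e+02]
```

Request:
{"op": "servo_tool", "data": {"moves": [[[0,0,2],[0,0,0],0],[[0,0,0],[0,0,0],0]]}}

```text
time: 35.25
ee_pos: [0.5897, 0.2294, 0.1522]
tcp_rot: [-180.0, -0.1, 77.7]
wrist_force: [-10.0, 2.1, 14.9]
opening: 0.0141
grasp_force: 82.9
```

```bash
python3 -c "
from h import *
o=get_obs();print(o['ee_pos'].round(4),o['tcp_rot'].round(1),o['wrist_force'].round(1),o['torque'].round(2),o['q'].round(1))"
```

```text
[0.5897 0.2294 0.1522] [-1.80e+02 -1.00e-01  7.77e+01] [-10.    2.1  14.9] [0.31 1.92 0.94] [2.120e+01 1.560e+01 1.340e+01 8.780e+01 1.000e-01 1.235e+02]
```

Hard stop reached. I'll ease the torque, let it rise 8 mm into the pocket, then release.

Request:
{"op": "servo_tool", "data": {"moves": [[[0,0,-3],[0,0,0],0],[[0,0,0],[0,0,-0.003],0],[[0,0,0],[0,0,-0.003],0],[[0,0,0],[0,0,-0.003],0],[[0,0,0],[0,0,-0.002],0],[[0,0,0],[0,0,0],0]]}}

```text
time: 35.85
ee_pos: [0.5903, 0.229, 0.1619]
tcp_rot: [-180.0, -0.1, 80.6]
wrist_force: [-4.2, 1.2, 4.9]
opening: 0.0144
grasp_force: 81.0
```

```bash
python3 -c "
from h import *
o=get_obs();print(o['ee_pos'].round(4),o['tcp_rot'].round(1),o['wrist_force'].round(1),o['torque'].round(2))"
```

```text
[0.5903 0.229  0.1619] [-1.80e+02 -1.00e-01  8.06e+01] [-4.2  1.2  4.9] [ 0.44  0.8  -0.01]
```

Request:
{"op": "servo_tool", "data": {"moves": [[[0,0,0],[0,0,-0.001],0],[[0,0,0],[0,0,-0.001],0],[[0,0,0],[0,0,0],0]]}}

```text
time: 36.15
ee_pos: [0.5903, 0.229, 0.1623]
tcp_rot: [-179.9, -0.0, 80.6]
wrist_force: [-3.0, 5.0, -2.2]
opening: 0.0144
grasp_force: 79.9
```

```bash
python3 -c "
from h import *
o=get_obs();print(o['ee_pos'].round(4),o['tcp_rot'].round(1),o['wrist_force'].round(1),o['torque'].round(2))"
```

```text
[0.5903 0.229  0.1623] [-179.9   -0.    80.6] [-3.   5.  -2.2] [0.93 0.37 0.09]
```

The roof holds it: 2 mm commanded up, only 0.4 mm moved. It's locked, so I'll relax, open and retreat.

Request:
{"op": "servo_tool", "data": {"moves": [[[0,0,0],[0,0,0.0015],0],[[0,0,0],[0,0,0],60],[[0,0,0],[0,0,0],60],[[0,0,0],[0,0,0],60],[[0,0,0],[0,0,0],60],[[0,0,0],[0,0,-0.02],60],[[0,0,0],[0,0,-0.03],60],[[0,0,0],[0,0,-0.04],60],[[0,0,0],[0,0,-0.04],60],[[0,0,0],[-0.045,0,0],60],[[0,0,0],[-0.045,0,0],60],[[0,0,0],[-0.045,0,0],60]]}}

```text
time: 37.35
ee_pos: [0.5687, 0.0941, 0.2918]
tcp_rot: [180.0, 0.0, 80.7]
wrist_force: [1.0, -0.4, 0.4]
opening: 0.0513
grasp_force: 0.0
```

Request:
{"op": "servo_tool", "data": {"moves": [[[0,0,0],[-0.045,0,0],60],[[0,0,0],[-0.045,0,0],60],[[0,0,0],[-0.045,0,0],60],[[0,0,0],[0,0,0],60],[[0,0,0],[0,0,0],60]]}}

```text
time: 37.85
ee_pos: [0.5467, -0.0389, 0.2919]
tcp_rot: [180.0, -0.0, 80.5]
wrist_force: [-0.5, 1.2, -0.3]
opening: 0.0514
grasp_force: 0.0
```

```bash
python3 - <<'E'
from h import *
o=get_obs();print(o["ee_pos"].round(4),o["wrist_force"].round(1),o["opening"],o["time"])
a,da=camera("top");b,_=camera("scene");C=cloud("top",da)
A=cv2.resize(a[165:235,215:305],(390,304),interpolation=cv2.INTER_CUBIC);B=cv2.resize(b[150:235,340:450],(390,304),interpolation=cv2.INTER_CUBIC)
cv2.imwrite("pics/end.png",np.hstack([A,B])[:,:,::-1])
h=cv2.cvtColor(a,cv2.COLOR_RGB2HSV)
m=(h[...,0]<20)&(h[...,0]>5)&(h[...,1]>150)&(np.hypot(C[...,0]-.59,C[...,1]-.232)<.045)
p=C[m];print(len(p),np.percentile(p[:,2],[50,90]).round(4),cv2.minAreaRect(p[:,:2].astype(np.float32)))
E
```

```text
[ 0.5467 -0.0389  0.2919] [-0.5  1.2 -0.3] 0.05137893478886649 37.85
161 [0.1817 0.1856] ((0.5935737490653992, 0.23394092917442322), (0.07051307708024979, 0.024951741099357605), 81.14732360839844)
```

View pics/end.png

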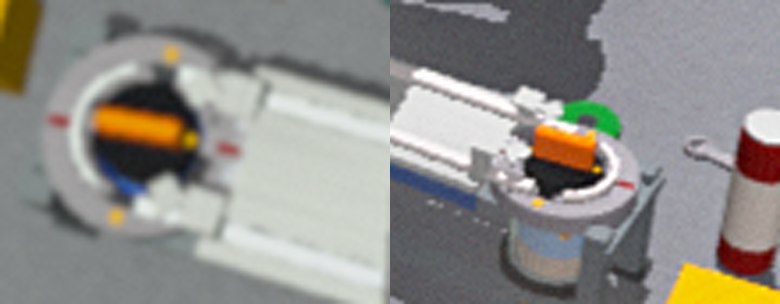

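In `end.png` the orange bar (145,125) lines up with the two red bars (58,120) and (228,148). Its top is at z≈0.182, which is the locked height. Handing in.

```bash
python3 -c "
from workcell import job_done
print(job_done())"
```

```text
the job is handed in; nothing more can be done
None
```

The canister holds both pucks pressed level and solid on the low copper block with the top at the fill line, the cap is turned to its stop and locked in its pockets, and the job was handed in at about 38 s of the allowed 67 s.

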